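# Square the core box and hold the inspection mirror on its stud

### The arm

A 7-joint arm with a two-finger parallel gripper is mounted at the origin on the work surface. World frame = base frame: x ahead of the robot, y to its left, z up, the work surface at z = 0. Lengths are in m, angles in degrees, forces in N, time in s.
With the tool pointing down it reaches from about 0.425 to 0.875 m from the base axis. Payload 4.7 kg.
Tool frame: the origin (TCP) lies midway between the tips of the shut fingers; the grasp point (between the pads) lies 19 mm behind it; z points along the fingers, y is the direction in which the jaws open and shut (so a half turn about z gives the same grasp; the last joint's range is limited). The gripper opens to 87 mm and grips with 3 to 60 N. Pads are 19 mm wide; open, the fingers measure 117 mm over their backs; the gripper's body (75 mm by 190 mm) begins 51 mm behind the grasp point.
Start: joints at [65.552, 18.392, -4.016, 83.108, 1.295, 78.541, -3.26], TCP at [0.277, -0.588, 0.194] pointing down, gripper open.
Joint ranges: [-163.93, 163.93], [-17.29, 119.83], [-79.2, 71.16], [3.27, 140.29], [-89.18, 269.18], [5.43, 117.66], [-154.24, 154.24]. Speed limits (degrees/s): [147.25, 147.25, 180, 180, 180, 180, 180].

### API

Orientations are given as [roll, pitch, yaw] about the fixed x, y, z axes, in that order (R = Rz(yaw) Ry(pitch) Rx(roll)).
In Python, from cell import env gives the robot as it stands. The module is installed in compiled form; this text tells all that it offers.
- The arm moves only by the tool servo_tool, never from a script. Its argument "plan" is a list of rows, each a list of 3 entries, a list of its own where there are three numbers: the opening, from 0 (shut) to 1 (fully open), then the shift along the tool's x, y, z in cm, then the turn, a rotation vector about the tool's x, y, z in degrees. A call has 1 to 20 rows; each row shifts and turns the pose as measured when the row begins, along the tool's axes as they then stand; what a row does not reach is not made up. A row lasts 1/12 s, in which the tool goes at most 41.7 mm and 7.16 degrees, less where a joint would pass 70% of its speed; a pose out of reach is approached as far as the arm can. A call is refused whole if a number of a shift passes 4.17 or a number of a turn 7.16, either way. A call with a gripper value outside its range is refused whole. The fingers move at their own pace and stop on an object; "force" is the grip in N (left out, the last holds). Time passes only in rows, so rows that do not move let the fingers close. It gives the time, the measured TCP pose, the force and the opening at its end, in the units of the state.
- env.get_obs(): the state, without advancing time (a new reading comes with each control period).
- env.read_camera(name): name is "side" or "top" or "wrist"; returns a dict with "image" (420x560x3 uint8, blue, green, red), "fx", "fy", "cx", "cy" (pixels), "rvec" (rotation vector, rad) and "tvec" (3), from world to camera coordinates, as OpenCV has them; the wrist camera has in their place "T_tool_cam" (4x4, takes a point from camera to tool coordinates, whose origin is the TCP and whose axes are the flange's). Camera axes: x right, y down, z forward; pixel columns grow to the right and rows downward; lengths in m; the calibration is good to about 2 mm. A picture is of the moment at which its call begins: read the wrist's pose just before it. There is no depth.
- env.sign_off(): hands the job in, once; it reports no verdict.
The state is a dict: "time_s": time; "qpos": joint angles; "joint_velocities": joint speeds; "effort": joint torques, N m; "tool_pos": TCP position; "tool_rot": TCP orientation; "force": force on the tool from outside, world axes, zero at the start; "wrist_torque": the same for the moment, N m; "grip_width": finger opening in m.
Only numpy, scipy, OpenCV 4.12 (cv2) and the standard library are available. Lean on these libraries where they do the work, as an engineer would, in place of code of your own. Each camera call takes 0.05 s, during which the arm holds its last target. There are 200 camera calls.

### The job

Push the grey core box square and flush into the corner of the fence, against both bars. Then turn the sprung mirror by its lever post with the fingers until the camera, looking into the mirror, has the brass stud on the box's side in the middle of its view, and finish while holding the mirror at that angle: do not let go, it springs back. Leave the spray can, screwdriver and flange alone.

Things in the scene. Friction and masses are not known exactly. Their poses are not given: they have to be found in the camera images.
- nest: Fixed aluminium plate 240 (x) x 220 (y) x 10 mm with two dark steel fence bars on it, 20 mm thick, tops 40 mm above the table: one along its +x edge, inner face at x = +100 mm; one along its -y edge, inner face at y = -90 mm. They meet at (+100, -90) mm. Origin: centre of the plate's underside, on the table.
- core_box: Loose grey block 100 x 100 x 60 mm, 0.3 to 0.55 kg, with a round cavity 66 mm wide, 45 mm deep, open at the top. Starts flat on the nest plate, 20 to 50 mm from home along each axis, up to 17 degrees from square. Origin: centre of its underside. Home: its +x side on the nest's +x bar, -y side on the -y bar; origin then at (+50, -40, +10) mm in the nest's frame, axes parallel.
- marker (a point): Centre of the flat brass stud, 16 mm wide (1 mm proud, look only), on the middle of the core box's +y side, 32 mm above the box's underside. Axes as the box.
- viewer: Fixed dark steel base plate 260 (x) x 90 (y) x 12 mm that carries a black camera (50 x 44 mm, top 64 mm above the table) at its +x end and the mirror at its -x end. The camera looks along the base's -x at the mirror pivot. Origin: centre of the underside.
- lens (a point): Centre of the camera's lens front, 42 mm above the table, 150 mm from the mirror pivot. The camera sees the stud by way of the mirror when the mirror's normal halves the horizontal angle between the directions pivot-to-lens and pivot-to-stud.
- mirror: Mirror 60 wide x 50 mm tall on an upright pivot 90 mm from the viewer's origin along its -x. Origin: on the pivot axis at table height; x = normal out of the reflecting face, z up. At rest x points 0.15 rad clockwise (from above) of the viewer's +x; it turns clockwise up to 1.1 rad more against a return spring (0.1 N m at rest, +0.25 N m per rad).
- lever_post (a point): On the axis of the upright round steel post, 12 mm in diameter, at the end of the mirror's lever, 85 mm from the pivot on the mirror's back side (its -x) and fixed to the mirror. The point is 110 mm above the table; the post's top is at 125 mm. The lever is a flat bar 14 mm wide along the mirror's -x, its top 78 mm above the table.
- pointer: Thin steel needle 87 mm long, with a wider tip, close over the viewer's base (15 mm above the table) on the mirror's pivot, geared to turn twice as far as the mirror: its x axis always points along the camera's view after the mirror. Look only: cannot be pushed. Origin: on the pivot axis at table height.
- spray_can: Loose spray can, 56 mm wide and about 130 mm tall, standing on the table; leave alone. Origin: centre of its underside.
- screwdriver: Loose screwdriver about 200 mm long, lying on the table; leave alone. Origin: under its middle.
- flange: Loose aluminium ring 70 mm wide, 22 mm high, hole 36 mm, lying on the table; leave alone. Origin: centre of its underside.
Mind the look-alikes: they are no part of the job. What is meant by the core_box is not purple, and is the smaller of those in its own colour.

How it is judged (in metres and radians):
On the way, in this order (a step that is already met when the one before it is completed fails the run):
1. the core box is square and flush in the fence corner (x of core_box in the frame of nest above 0.047 m and y of core_box in the frame of nest below -0.037 m and z of core_box in the frame of nest below 0.013 m and angle between the x axis of core_box and the x axis of nest, either way round below 0.035 rad), for 0.2 s.
2. the fingers hold the mirror so that the camera's view falls on the stud (y of marker in the frame of pointer between -0.02 and 0.02 m and x of marker in the frame of pointer above 0.1 m and contact force between the fingers and mirror above 0.5 N), for 0.5 s.
At the end, for the whole second after the job is handed in: Core box flat on the nest, within 3 mm of both bars and 2 degrees of square; the camera's view by way of the mirror passes within 20 mm of the stud's centre to either side; the fingers press on the mirror or lever with over 0.5 N and hold it still; no loose thing props it (all of step 1 and all of step 2 and contact force between mirror and core_box below 0.1 N and contact force between mirror and spray_can below 0.1 N and contact force between mirror and screwdriver below 0.1 N and contact force between mirror and flange below 0.1 N and angular speed of mirror below 0.1 rad/s); the arm keeps its last pose, push and grip.
It fails at once if the spray can is disturbed (distance of spray_can from where it was at the start of the episode above 0.015 m).
It fails at once if the screwdriver is disturbed (distance of screwdriver from where it was at the start of the episode above 0.015 m).
It fails at once if the flange is disturbed (distance of flange from where it was at the start of the episode above 0.015 m).
It also fails if it takes over 72 s, if anything falls off the work surface, if the arm or the gripper's body presses on something with over 40 N, if the wrist force passes 120 N, or if a joint passes its speed limit or range.

## Working session

There is one attempt and no reset: what is moved stays moved. The work goes in short steps, Python scripts to look and compute and a tool call to move; the robot and the scene stay as the last step left them, time stands still between calls to the robot, and variables do not carry over. Pictures are saved under pics/ and viewed, about 8 in all and at most 12, crops included, and the job is handed in when it is done.

Besides the shell and the picture viewer there is one more tool, called after "Request:" as a command line: name --argument value ..., lists and objects as JSON in quotes. servo_tool: Moves the arm, as the interface text tells. Its arguments: {"type":"object","properties":{"plan":{"type":"array"},"force":{"type":"number"}},"required":["plan"]}

```bash
mkdir -p pics
cat > h.py <<'E'
import numpy as np, cv2
from scipy.spatial.transform import Rotation as R
from cell import env
def snap(n,f):
    c=env.read_camera(n); cv2.imwrite(f'pics/{f}.png',c['image']); 
    np.savez(f'pics/{f}.npz',**{k:v for k,v in c.items()}); return c
def ray(c,u,v,z):
    "world point at height z of pixel"
    Rm=cv2.Rodrigues(np.array(c['rvec'],float))[0]; t=np.array(c['tvec'],float).ravel()
    d=Rm.T@np.array([(u-c['cx'])/c['fx'],(v-c['cy'])/c['fy'],1]); o=-Rm.T@t
    return o+d*(z-o[2])/d[2]
def proj(c,P):
    K=np.array([[c['fx'],0,c['cx']],[0,c['fy'],c['cy']],[0,0,1.]])
    return cv2.projectPoints(np.array(P,float).reshape(-1,3),np.array(c['rvec'],float),np.array(c['tvec'],float),K,None)[0].reshape(-1,2)
E
python3 - <<'E'
from h import *
o=env.get_obs(); print(o)
for n in('top','side'):
    c=snap(n,n+'0'); Rm=cv2.Rodrigues(np.array(c['rvec'],float))[0]; print(n,c['fx'],-Rm.T@np.array(c['tvec'],float).ravel())
E
```

```text
{'time_s': 0.0, 'qpos': array([65.55380433, 18.43909932, -4.01500719, 83.17396637,  1.29657191,
       78.54087918, -3.25934233]), 'joint_velocities': array([-0.00671182, -0.11600237,  0.00380527,  0.14059957,  0.10460245,
       -0.02892657,  0.14608562]), 'effort': array([-1.58591829e-04, -4.91292894e+01, -4.04268745e-01, -3.12525451e+01,
       -6.39376324e-02,  4.37380420e-02,  1.98703301e-04]), 'tool_pos': array([ 0.27699122, -0.58736224,  0.19266925]), 'tool_rot': array([-1.79891382e+02,  7.42106544e-03,  2.52564055e+01]), 'force': array([-0.17260439,  0.14512949, -0.7888266 ]), 'wrist_torque': array([-0.02858902,  0.02610423,  0.03573772]), 'grip_width': 0.08704820705905161}
top 417.70245777325664 [ 0.49517961 -0.03096211  1.33381566]
side 478.74663989954377 [0.43601036 1.23174167 0.9144037 ]
```

View pics/top0.png

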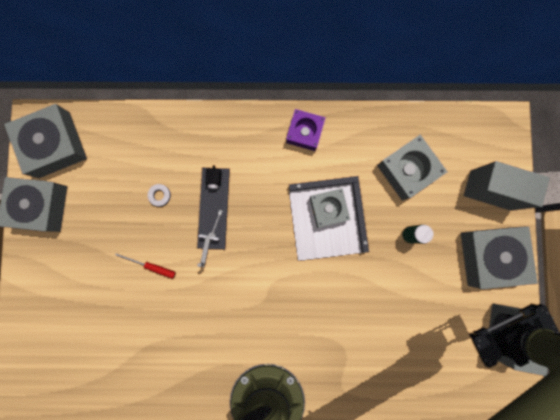

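View pics/side0.png

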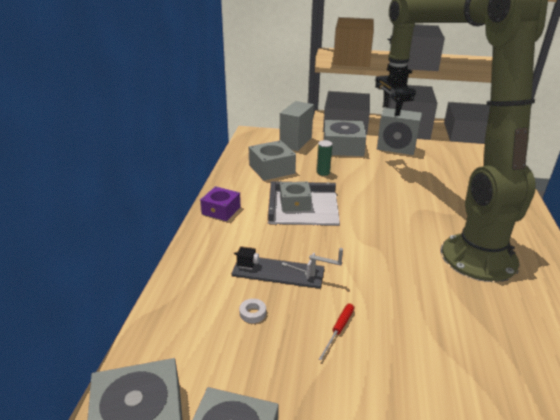

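The grey candidates are the small block on the nest (329,209) and the larger grey block at (411,168). The purple block at (305,130) is excluded by colour. The one on the nest fits: it is grey, the smaller of the two, and has a stud facing +y. I'll confirm it in an enlarged crop.

Run:
```python
from h import *
im=cv2.imread('pics/top0.png'); 
a=cv2.resize(im[160:285,190:250],None,fx=4.5,fy=4.5,interpolation=cv2.INTER_CUBIC)
b=cv2.resize(im[160:285,280:385],None,fx=4.5,fy=4.5,interpolation=cv2.INTER_CUBIC)
cv2.imwrite('pics/crop0.png',np.hstack([a,b]))
c=np.load('pics/top0.npz'); print(ray(c,329,209,.07),ray(c,207,238,.04))
```

```text
[ 0.59063607 -0.184476    0.07      ] [0.500905   0.18891901 0.04      ]
```

View pics/crop0.png

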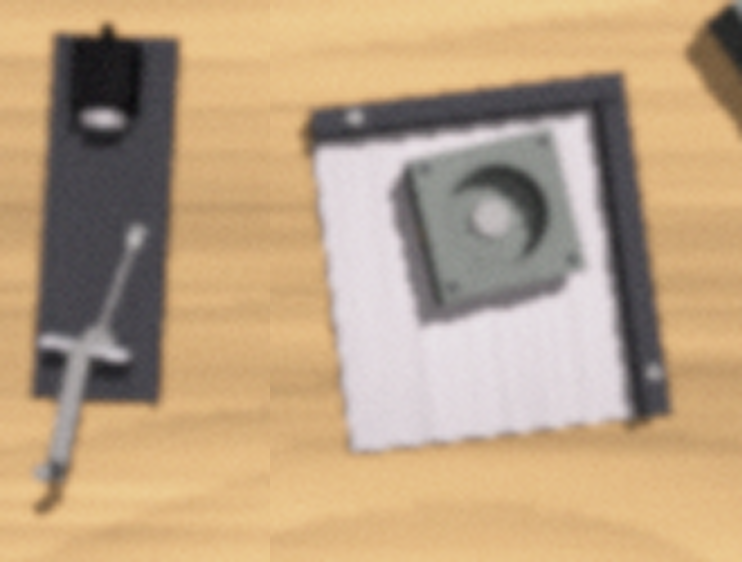

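The crop confirms it: small grey block with a round cavity, on the nest. Corners (crop px): nest bars (310,108), (622,75), (668,412); box top (403,168), (551,130), (583,265), (443,305); viewer base (55,36), (179,40), (157,403), (33,397). Next I fit the poses.

```bash
cat > fit.py <<'E'
from h import *
from scipy.optimize import least_squares
def fit(c,L,px,x0):
    L=np.array(L,float)/1000; px=np.array(px,float)
    def W(p):
        q=L.copy(); q[:,:2]=L[:,:2]@np.array([[np.cos(p[2]),np.sin(p[2])],[-np.sin(p[2]),np.cos(p[2])]])+p[:2]; return q
    s=least_squares(lambda p:(proj(c,W(p))-px).ravel(),x0); return s.x,np.abs(s.fun).max()
def cr(l,ox): return [(190+x/4.5 if ox==0 else 280+(x-270)/4.5,160+y/4.5) for x,y in l]
E
python3 - <<'E'
from fit import *
c=np.load('pics/top0.npz')
n,e=fit(c,[(120,110,40),(120,-110,40),(-120,-110,40),(-120,110,10)],np.array(cr([(310,108),(622,75),(668,412),(352,452)],1))-0.5+.11,[.59,-.18,0]);print('nest',n,np.degrees(n[2]),e)
b,e=fit(c,[(50,50,70),(50,-50,70),(-50,-50,70),(-50,50,70)],np.array(cr([(403,168),(551,130),(583,265),(443,305)],1))-.4,[.59,-.18,0]);print('box',b,np.degrees(b[2]),e)
v,e=fit(c,[(130,45,12),(130,-45,12),(-130,-45,12),(-130,45,12)],np.array(cr([(55,36),(179,40),(157,403),(33,397)],0))-.4,[.59,.18,0]);print('viewer',v,np.degrees(v[2]),e)
def rot(a): return np.array([[np.cos(a),-np.sin(a)],[np.sin(a),np.cos(a)]])
print('box in nest',rot(n[2]).T@(b[:2]-n[:2]),np.degrees(b[2]-n[2]))
piv=v[:2]+rot(v[2])@[-.09,0]; lens=v[:2]+rot(v[2])@[.06,0]
home=n[:2]+rot(n[2])@[.05,-.04]; m=home+rot(n[2])@[0,.05]
al=lens-piv; am=m-piv; A=np.arctan2(al[1],al[0]); B=np.arctan2(am[1],am[0]); 
print('piv',piv,'home',home,'marker',m,'dirs',np.degrees([A,B]))
th=(A+B)/2; print('normal',np.degrees(th),'rot from rest',th-(v[2]-.15))
for nm,a in(('rest',v[2]-.15),('goal',th)):
    p=piv-.085*np.array([np.cos(a),np.sin(a)]); print(nm,p); print(proj(c,[[*p,.125],[*p,.078],[*piv,.08]]))
cs=np.load('pics/side0.npz')
for nm,u,vv in(('can',417,235),('flange',159,196),('sd',160,269)): print(nm,ray(c,u,vv,0.01))
cn=lambda p,pts:[[*(p[:2]+rot(p[2])@np.array(q[:2])),q[2]] for q in pts]
im=cv2.imread('pics/side0.png')
S=[cn(b,[(.05,.05,.07),(.05,-.05,.07),(-.05,-.05,.07),(-.05,.05,.07),(0,.05,.042)]),cn(v,[(.13,.045,.012),(.13,-.045,.012),(-.13,-.045,.012),(-.13,.045,.012)]),cn(n,[(.12,.11,.04),(.12,-.11,.04),(-.12,-.11,.04),(-.12,.11,.01)]),[[*(piv-.085*np.array([np.cos(v[2]-.15),np.sin(v[2]-.15)])),.125]]]
big=cv2.resize(im[160:310,200:400],None,fx=4,fy=4)
for q in S:
    for p in proj(cs,q): cv2.circle(big,tuple(int(round(t)) for t in ((p-[200,160])*4)),3,(0,0,255),-1)
cv2.imwrite('pics/side_chk.png',big)
E
```

```text
nest [ 0.56633814 -0.18529055  0.12551455] 7.191454133070968 1.0156761525416584
box [ 0.59442699 -0.18629694  0.26164214] 14.990990439429472 1.0473690636681283
viewer [ 0.59642949  0.1761033  -0.03972886] -2.276295890491187 0.7382495494454986
box in nest [ 0.0277419  -0.00451478] 7.799536306358505
piv [0.5065005  0.17967795] home [ 0.62095222 -0.21871662] marker [ 0.61469296 -0.16910995] dirs [ -2.27629589 -72.76634272]
normal -37.52131930698048 rot from rest -0.4651417035602388
rest [0.42302579 0.19570833]
[[199.02537253 265.07172964]
 [202.00028285 264.14099941]
 [207.85646398 236.07000069]]
goal [0.43908473 0.23144776]
[[186.73042621 259.34466225]
 [190.16270085 258.6301612 ]
 [207.85646398 236.07000069]]
can [ 0.51457365 -0.46858682  0.01      ]
flange [0.63362791 0.3502553  0.01      ]
sd [0.40313872 0.33968519 0.01      ]
```

View pics/side_chk.png

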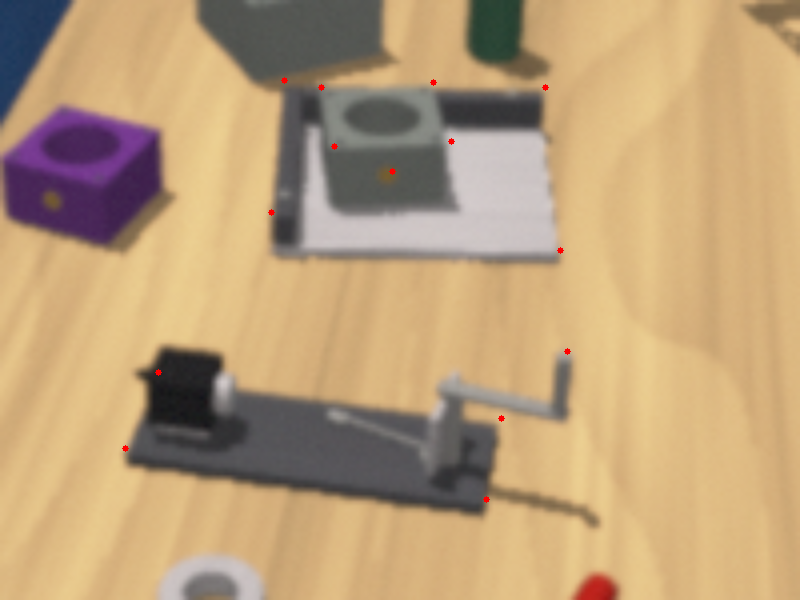

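The red overlay points sit about 1–1.5 px off in the side view, mostly a common shift, so the fits are good to a few mm and the marker direction is right. Next I go above the cavity with the fingers shut.

Request:
servo_tool --plan '[[0, [3.0, -1.5, 0], [0, 0, 0]], [0, [3.27, -1.62, 0], [0, 0, 0]], [0, [3.27, -1.62, 0], [0, 0, 0]], [0, [3.27, -1.62, 0], [0, 0, 0]], [0, [3.27, -1.62, 0], [0, 0, 0]], [0, [3.27, -1.62, 0], [0, 0, 0]], [0, [3.27, -1.62, 0], [0, 0, 0]], [0, [3.27, -1.62, 0], [0, 0, 0]], [0, [3.27, -1.62, 0], [0, 0, 0]], [0, [3.27, -1.62, 0], [0, 0, 0]], [0, [3.27, -1.62, 0], [0, 0, 0]], [0, [3.27, -1.62, 0], [0, 0, 0]], [0, [3.27, -1.62, 0], [0, 0, 0]], [0, [1, -0.5, 0], [0, 0, 0]], [0, [0, 0, 0], [0, 0, 0]]]' --force 30

```text
time_s: 1.35
tool_pos: [0.5835, -0.1929, 0.1819]
tool_rot: [-179.2, 0.5, 24.7]
force: [-0.3, 0.9, -0.7]
grip_width: 0.0016
```

Run:
```python
from h import *
o=env.get_obs(); c=env.read_camera('wrist')
Tt=np.eye(4); Tt[:3,:3]=R.from_euler('xyz',o['tool_rot'],degrees=True).as_matrix(); Tt[:3,3]=o['tool_pos']
T=np.linalg.inv(Tt@np.array(c['T_tool_cam'])); 
np.savez('pics/w1.npz',fx=c['fx'],fy=c['fy'],cx=c['cx'],cy=c['cy'],rvec=cv2.Rodrigues(T[:3,:3])[0].ravel(),tvec=T[:3,3])
cv2.imwrite('pics/w1.png',c['image'])
w=np.load('pics/w1.npz'); print(o['tool_pos'],proj(w,[[.594,-.186,.07],[.594,-.186,.025]]))
```

```text
[ 0.58352681 -0.19287244  0.18189005] [[285.05536601 183.97026201]
 [285.61530479 175.82780776]]
```

View pics/w1.png

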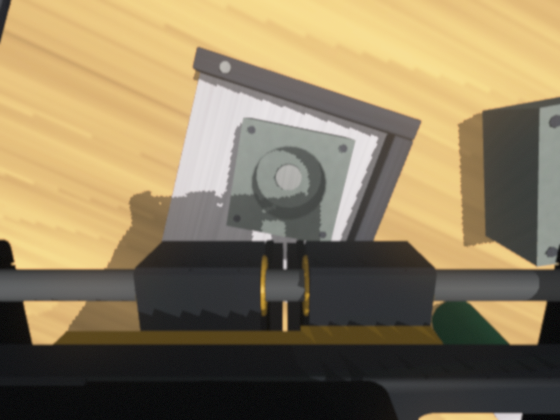

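The cavity centre is at (289,183), against (285,184) predicted, so the fit holds to about 4 mm. Descending into the cavity.

Request:
servo_tool --plan '[[0, [1.1, 0.1, 0], [0, 0, 0]], [0, [0, 0, 3], [0, 0, 0]], [0, [0, 0, 3], [0, 0, 0]], [0, [0, 0, 3], [0, 0, 0]], [0, [0, 0, 3], [0, 0, 0]], [0, [0, 0, 1.8], [0, 0, 0]], [0, [0, 0, 0], [0, 0, 0]]]'

```text
time_s: 1.98
tool_pos: [0.5904, -0.2049, 0.0404]
tool_rot: [-179.8, 0.6, 23.6]
force: [-0.2, 0.8, -0.5]
grip_width: 0.0004
```

Request:
servo_tool --plan '[[0, [0.19, 0.67, 0], [0, 0, 0]], [0, [0.19, 0.67, 0], [0, 0, 0]], [0, [0.19, 0.67, 0], [0, 0, 0]], [0, [0.19, 0.67, 0], [0, 0, 0]]]'

```text
time_s: 2.32
tool_pos: [0.6074, -0.2294, 0.043]
tool_rot: [-179.6, 0.7, 23.3]
force: [0.4, -0.3, -0.8]
grip_width: 0.0005
```

Request:
servo_tool --plan '[[0, [0.2, 0.5, 0.2], [0, 0, 0]], [0, [0.2, 0.5, 0.2], [0, 0, 0]], [0, [0.2, 0.5, 0.2], [0, 0, 0]], [0, [0.2, 0.5, 0.1], [0, 0, 0]]]'

```text
time_s: 2.65
tool_pos: [0.6276, -0.2516, 0.0413]
tool_rot: [179.9, 0.4, 23.1]
force: [-1.9, 1.3, 1.7]
grip_width: 0.0003
```

Run:
```python
from h import *
c=snap('top','top1'); im=c['image']; print(env.get_obs()['force'])
cv2.imwrite('pics/top1c.png',cv2.resize(im[160:280,270:400],None,fx=4.5,fy=4.5,interpolation=cv2.INTER_CUBIC))
```

```text
[ 0.65462909 -0.94407156  0.60638131]
```

View pics/top1c.png

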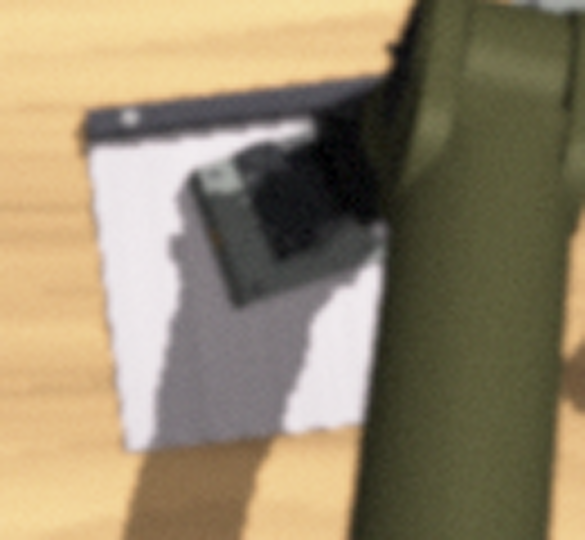

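Run:
```python
from fit import *
c=np.load('pics/top1.npz')
b,e=fit(c,[(50,50,70),(-50,50,70)],[(270+195/4.5-.4,160+175/4.5-.4),(270+238/4.5-.4,160+305/4.5-.4)],[.6,-.2,.2]); print(b,np.degrees(b[2]),e)
n=np.array([.56634,-.18529,.1255]); r=np.array([[np.cos(n[2]),np.sin(n[2])],[-np.sin(n[2]),np.cos(n[2])]])
print('box nest',r@(b[:2]-n[:2])); print('tcp nest',r@(env.get_obs()['tool_pos'][:2]-n[:2]), 'tcp',env.get_obs()['tool_pos'])
w=np.load('pics/w1.npz'); print('cavity at w1',ray(w,289,183,.07),'outer corner',ray(w,420,121,.04),ray(w,196,47,.04))
R1=r.T; print('predicted outer',n[:2]+R1@[.12,-.11],n[:2]+R1@[.12,.11])
print('inner corner', ray(w,391,133,.04), n[:2]+R1@[.1,-.09])
```

```text
[ 0.59421642 -0.19770512  0.31579043] 18.093458998450267 1.2564638245576703
box nest [ 0.02610317 -0.0158068 ]
tcp nest [ 0.05368915 -0.07513213] tcp [ 0.62901124 -0.25311092  0.04108838]
cavity at w1 [ 0.59631968 -0.18887464  0.07      ] outer corner [ 0.69734545 -0.27857281  0.04      ] [ 0.66896003 -0.0622525   0.04      ]
predicted outer [ 0.69916501 -0.27940437] [ 0.67162743 -0.06113463]
inner corner [ 0.67620919 -0.25922139  0.04      ] [ 0.67681889 -0.26206509]
```

The box appears to have moved less than the finger, so I'm checking from the side.

Run:
```python
from h import *
c=snap('side','side1'); o=env.get_obs(); w=env.read_camera('wrist')['image']
a=cv2.resize(c['image'][130:240,240:360],None,fx=4.5,fy=4.5,interpolation=cv2.INTER_CUBIC)
b=w[0:280,150:450]; b=np.vstack([b,np.zeros((a.shape[0]-280,300,3),np.uint8)])[:,:260]
cv2.imwrite('pics/s1c.png',np.hstack([a,b])); print(a.shape,o['force'],o['tool_pos'])
```

```text
(495, 540, 3) [ 0.83303761 -0.51203545  0.16056197] [ 0.62872481 -0.25255733  0.04071834]
```

View pics/s1c.png

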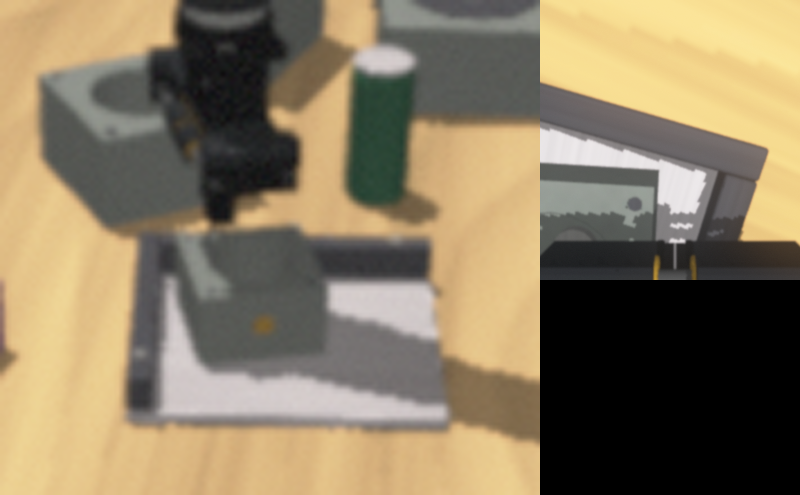

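Run:
```python
from h import *
s=np.load('pics/side1.npz'); t=np.load('pics/top1.npz'); p=env.get_obs()['tool_pos']
for z in (.0407,.07,.1,.15): print(z,(proj(s,[[p[0],p[1],z]])[0]-[240,130])*4.5,(proj(t,[[p[0],p[1],z]])[0]-[270,160])*4.5)
w=np.load('pics/w1.npz'); print(proj(w,[[.5835,-.1929,.182]]))
```

```text
0.0407 [220.70701911 248.75274936] [357.44471775 169.85355667]
0.07 [221.51709312 216.89368857] [364.81420784 165.45144115]
0.1 [222.36255525 183.64286352] [372.719215   160.72943809]
0.15 [223.8090183  126.75552518] [386.77637808 152.33248592]
[[285.76120741 239.511916  ]]
```

The finger is behind the box, in the gap to the -y bar, and the stud has barely moved. It somehow slipped past the wall. I'll switch to pushing from outside: lift out, go to the box's -x side, and use the half-open fingers as a two-point pusher.

Request:
servo_tool --plan '[[0, [0, -0.1, -3], [0, 0, 0]], [0, [0, 0, -3], [0, 0, 0]], [0, [0, 0, -3], [0, 0, 0]], [0, [0, 0, -1], [0, 0, 0]], [0.63, [-2.3, -2.2, 0], [0, 0, 5.4]], [0.63, [-2.4, -2.0, 0], [0, 0, 5.4]], [0.63, [-2.5, -1.8, 0], [0, 0, 5.4]], [0.63, [-2.5, -1.6, 0], [0, 0, 0]], [0.63, [0, 0, 0], [0, 0, 0]], [0.63, [0, 0, 0], [0, 0, 0]]]'

```text
time_s: 3.63
tool_pos: [0.509, -0.1975, 0.1378]
tool_rot: [179.9, 0.5, 6.2]
force: [0.4, -0.8, -0.1]
grip_width: 0.0325
```

Run:
```python
from h import *
c=snap('top','top2'); o=env.get_obs(); w=env.read_camera('wrist')
Tt=np.eye(4); Tt[:3,:3]=R.from_euler('xyz',o['tool_rot'],degrees=True).as_matrix(); Tt[:3,3]=o['tool_pos']
T=np.linalg.inv(Tt@np.array(w['T_tool_cam'])); 
np.savez('pics/w2.npz',fx=w['fx'],fy=w['fy'],cx=w['cx'],cy=w['cy'],rvec=cv2.Rodrigues(T[:3,:3])[0].ravel(),tvec=T[:3,3])
cv2.imwrite('pics/w2.png',w['image']); print(o['tool_pos'],o['tool_rot'],o['grip_width'],o['force'])
```

```text
[ 0.50892784 -0.19716962  0.13768235] [179.9863393    0.51433359   6.26911451] 0.03621042422424056 [-0.45534881 -0.49018893 -0.41842224]
```

View pics/w2.png

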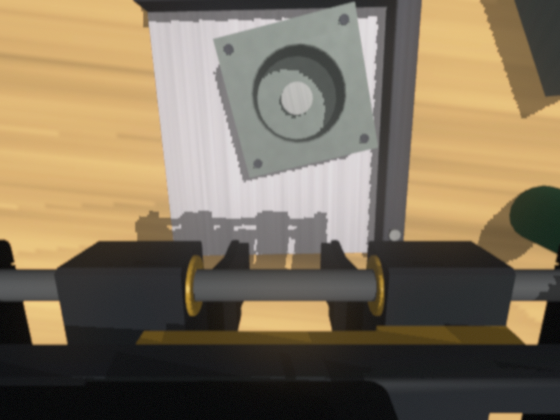

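Run:
```python
from fit import *
w=np.load('pics/w2.npz')
b,e=fit(w,[(50,50,70),(50,-50,70),(-50,-50,70),(-50,50,70)],[(214,40),(353,3),(376,150),(247,180)],[.6,-.2,.2]); print(b,np.degrees(b[2]),e)
n=np.array([.5648,-.1855,.1255]); r=np.array([[np.cos(n[2]),np.sin(n[2])],[-np.sin(n[2]),np.cos(n[2])]])
print('box nest',r@(b[:2]-n[:2]))
print('bar inner',r@(ray(w,388,10,.04)[:2]-n[:2]),r@(ray(w,379,240,.04)[:2]-n[:2]),r@(ray(w,373,250,.01)[:2]-n[:2]),r@(ray(w,173,252,.01)[:2]-n[:2]))
```

```text
[ 0.5940341  -0.19672402  0.33379528] 19.125060833422165 1.8066246668573172
box nest [ 0.02759926 -0.014795  ]
bar inner [ 0.09123814 -0.08516576] [-0.09489532 -0.08914244] [-0.1167531  -0.09243663] [-0.11587799  0.10949715]
```

Request:
servo_tool --plan '[[0.63, [0, 1.0, 0], [0, 0, -0.9]], [0.63, [0, 0, 3], [0, 0, 0]], [0.63, [0, 0, 3], [0, 0, 0]], [0.63, [0, 0, 3], [0, 0, 0]], [0.63, [0, 0, 1.2], [0, 0, 0]], [0.63, [0, 0, 0], [0, 0, 0]]]'

```text
time_s: 4.23
tool_pos: [0.5211, -0.2118, 0.0338]
tool_rot: [179.8, -0.2, 7.3]
force: [-0.4, 0.7, -0.0]
grip_width: 0.0544
```

Request:
servo_tool --plan '[[0.63, [0.5, -0.1, 0.1], [0, 0, 0]], [0.63, [0.5, -0.1, 0.1], [0, 0, 0]], [0.63, [0.5, -0.1, 0], [0, 0, 0]], [0.63, [0.5, 0, 0], [0, 0, 0]], [0.63, [0.5, 0, 0], [0, 0, 0]]]'

```text
time_s: 4.65
tool_pos: [0.5474, -0.2058, 0.0322]
tool_rot: [179.9, 0.1, 7.3]
force: [-2.0, 1.1, -1.7]
grip_width: 0.055
```

Request:
servo_tool --plan '[[0.63, [0.5, 0, 0], [0, 0, 0]], [0.63, [0.5, 0, 0], [0, 0, 0]], [0.63, [0.4, 0, 0], [0, 0, 0]]]'

```text
time_s: 4.9
tool_pos: [0.5575, -0.2033, 0.0327]
tool_rot: [180.0, 0.7, 7.3]
force: [-20.9, -0.6, 13.0]
grip_width: 0.0547
```

Request:
servo_tool --plan '[[0.63, [0.5, 0, 0], [0, 0, 0]], [0.63, [0.6, 0, 0], [0, 0, 0]]]'

```text
time_s: 5.07
tool_pos: [0.5566, -0.2033, 0.0328]
tool_rot: [-179.8, 2.2, 7.2]
force: [-20.2, 0.8, 14.4]
grip_width: 0.0549
```

Seated on the +x bar: stalled at 20 N, at the expected position. Next I go to the +y side.

Request:
servo_tool --plan '[[0.63, [-1.0, 0, 0], [0, 0, 0]], [0.63, [-1.5, 0, 0], [0, 0, 0]], [0, [0, 0, -3], [0, 0, 0]], [0, [0, 0, -3.5], [0, 0, 0]], [0, [0, 0, -3], [0, 0, 0]], [0, [1.9, -2.1, 0], [0, 0, 0]], [0, [2, -2.1, 0], [0, 0, 0]], [0, [2, -2.1, 0], [0, 0, 0]], [0, [2, -2.1, 0], [0, 0, 0]], [0, [0, 0, 0], [0, 0, 0]], [0, [0, 0, 0], [0, 0, 0]]]'

```text
time_s: 5.98
tool_pos: [0.6196, -0.116, 0.1418]
tool_rot: [179.4, 0.2, 6.7]
force: [0.5, -0.0, -0.6]
grip_width: 0.0044
```

Request:
servo_tool --plan '[[0, [-1.2, -0.3, 0], [0, 0, -0.5]], [0, [0, 0, 0], [0, 0, 0]], [0, [0, 0, 2.8], [0, 0, 0]], [0, [0, 0, 2.8], [0, 0, 0]], [0, [0, 0, 2.8], [0, 0, 0]], [0, [0, 0, 2.2], [0, 0, 0]], [0, [0, 0, 0], [0, 0, 0]]]'

```text
time_s: 6.57
tool_pos: [0.617, -0.1211, 0.0394]
tool_rot: [178.9, -1.1, 6.9]
force: [-0.5, 0.4, -0.4]
grip_width: 0.0006
```

Request:
servo_tool --plan '[[0, [-1.0, 0, 0.4], [0, 0, 0]], [0, [-0.2, 0.4, 0.3], [0, 0, 0]], [0, [0, 0.5, 0], [0, 0, 0]], [0, [0, 0.5, 0], [0, 0, 0]], [0, [0, 0.5, 0], [0, 0, 0]], [0, [0, 0.5, 0], [0, 0, 0]]]'

```text
time_s: 7.07
tool_pos: [0.6104, -0.1484, 0.0366]
tool_rot: [179.0, -1.3, 6.7]
force: [-2.6, 2.8, -1.0]
grip_width: 0.0004
```

Request:
servo_tool --plan '[[0, [0, 0.5, 0], [0, 0, 0]], [0, [0, 0.5, 0], [0, 0, 0]], [0, [0, 0.6, 0], [0, 0, 0]], [0, [0, 0.6, 0], [0, 0, 0]]]'

```text
time_s: 7.4
tool_pos: [0.6122, -0.1629, 0.0373]
tool_rot: [179.7, -1.1, 6.9]
force: [-7.6, 20.3, 6.4]
grip_width: 0.0005
```

Request:
servo_tool --plan '[[0, [0.1, 0.6, 0], [0, 0, 0]], [0, [0.1, 0.6, 0], [0, 0, 0]]]'

```text
time_s: 7.57
tool_pos: [0.6118, -0.1623, 0.0371]
tool_rot: [-179.3, -0.6, 7.3]
force: [-9.2, 11.9, 6.8]
grip_width: 0.0004
```

Request:
servo_tool --plan '[[0, [0, -1, 0], [0, 0, 0]], [0, [0, -1.5, 0], [0, 0, 0]], [0, [0, 0, -3], [0, 0, 0]], [0, [0, 0, -3], [0, 0, 0]], [0, [-2, 0, -3], [0, 0, 0]], [0, [-4, 0, -3], [0, 0, 0]], [0, [-4, 0, 0], [0, 0, 0]], [0, [0, 0, 0], [0, 0, 0]], [0, [0, 0, 0], [0, 0, 0]]]'

```text
time_s: 8.32
tool_pos: [0.5154, -0.1555, 0.1583]
tool_rot: [179.7, -1.4, 7.3]
force: [0.4, 0.5, 0.3]
grip_width: 0.0001
```

Run:
```python
from h import *
snap('top','top3'); o=env.get_obs(); w=env.read_camera('wrist')
Tt=np.eye(4); Tt[:3,:3]=R.from_euler('xyz',o['tool_rot'],degrees=True).as_matrix(); Tt[:3,3]=o['tool_pos']
T=np.linalg.inv(Tt@np.array(w['T_tool_cam'])); 
np.savez('pics/w3.npz',fx=w['fx'],fy=w['fy'],cx=w['cx'],cy=w['cy'],rvec=cv2.Rodrigues(T[:3,:3])[0].ravel(),tvec=T[:3,3])
cv2.imwrite('pics/w3.png',w['image']); print(o['tool_pos'],o['tool_rot'])
```

```text
[ 0.51461409 -0.15568693  0.15772838] [179.71867869  -1.24162831   7.27192426]
```

View pics/w3.png

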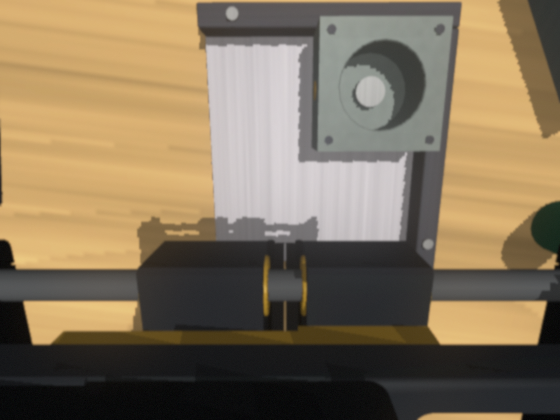

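Run:
```python
from fit import *
w=np.load('pics/w3.npz')
b,e=fit(w,[(50,50,70),(50,-50,70),(-50,-50,70),(-50,50,70)],[(319,16),(453,16),(439,152),(317,151)],[.62,-.21,.12]); print('box',b,np.degrees(b[2]),e)
n,e=fit(w,[(120,110,40),(120,-110,40),(100,110,10)],[(198,4),(461,3),(206,44)],[.56,-.18,.12]); print('nest',n,np.degrees(n[2]),e)
def rot(a): return np.array([[np.cos(a),-np.sin(a)],[np.sin(a),np.cos(a)]])
print('box nest',rot(n[2]).T@(b[:2]-n[:2]),np.degrees(b[2]-n[2]))
c=np.load('pics/top3.npz'); print(proj(c,[[*b[:2],.07]]))
m=b[:2]+rot(b[2])@[0,.05]; print('marker',m)
piv=np.array([.5065,.1797]); A=-.03973; B=np.arctan2(*(m-piv)[::-1]); th=(A+B)/2; p=piv-.085*np.array([np.cos(th),np.sin(th)])
print(np.degrees(B),np.degrees(th),'goal post',p,'rest post',piv-.085*np.array([np.cos(A-.15),np.sin(A-.15)]))
```

```text
box [ 0.62006202 -0.21916905  0.12847814] 7.361255287156976 0.9497410404495099
nest [ 0.56310384 -0.18841339  0.13923425] 7.977534671600784 2.3269836399915675
box nest [ 0.05213856 -0.03836296] -0.6162793844438078
[[340.37665475 199.40386995]]
marker [ 0.61365577 -0.16958115]
-72.9445390461737 -37.61045018311423 goal post [0.43916484 0.23157462] rest post [0.42302531 0.19573047]
```

Run:
```python
from h import *
o=env.get_obs(); print(o['qpos'],o['tool_pos'],o['tool_rot'])
c=np.load('pics/top3.npz')
im=cv2.imread('pics/top3.png'); a=cv2.resize(im[190:285,180:245],None,fx=6,fy=6,interpolation=cv2.INTER_CUBIC)
s=cv2.imread('pics/side0.png'); b=cv2.resize(s[240:302,225:350],None,fx=3,fy=3,interpolation=cv2.INTER_CUBIC)
b=np.vstack([b,np.zeros((a.shape[0]-b.shape[0],b.shape[1],3),np.uint8)])
cv2.imwrite('pics/mir.png',np.hstack([a,b]))
```

```text
[ 33.27496545   6.06640685 -20.37473025 102.45708554   1.97945166
  70.64225541 -70.2956385 ] [ 0.51533433 -0.1551012   0.15719768] [179.80156307  -1.2288378    7.31542562]
```

View pics/mir.png

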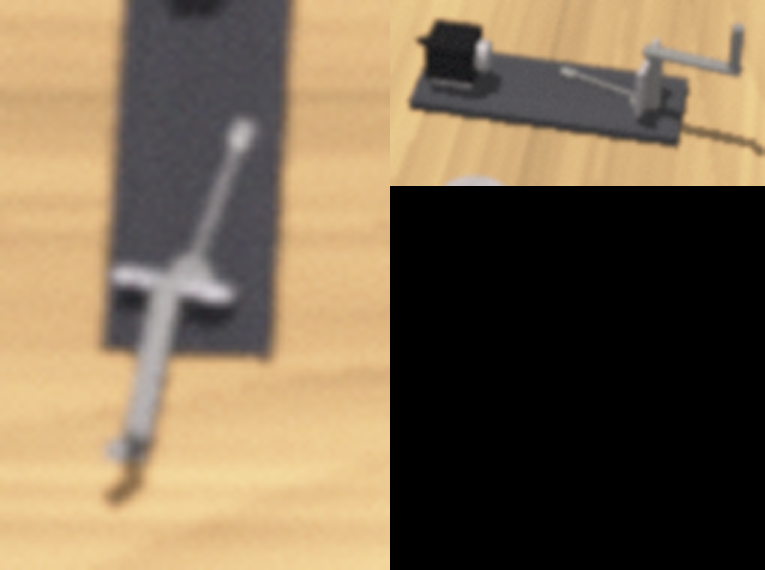

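The post top at px (199.2, 264.7) is within 0.5 px of the prediction from the viewer fit. The box is square in the corner in the w3 picture. Next I turn the tool the long way (q7 limit) to a yaw of about 150°, then go over the post.

Request:
servo_tool --plan '[[0.7, [0, 0, -1.5], [0, 0, -7.1]], [0.7, [0, 0, -1], [0, 0, -7.1]], [0.7, [0, 0, 0], [0, 0, -7.1]], [0.7, [0, 0, 0], [0, 0, -7.1]], [0.7, [0, 0, 0], [0, 0, -7.1]], [0.7, [0, 0, 0], [0, 0, -7.1]], [0.7, [0, 0, 0], [0, 0, -7.1]], [0.7, [0, 0, 0], [0, 0, -7.1]], [0.7, [0, 0, 0], [0, 0, -7.1]], [0.7, [0, 0, 0], [0, 0, -7.1]], [0.7, [0, 0, 0], [0, 0, -7.1]], [0.7, [0, 0, 0], [0, 0, -7.1]], [0.7, [0, 0, 0], [0, 0, -7.1]], [0.7, [0, 0, 0], [0, 0, -7.1]], [0.7, [0, 0, 0], [0, 0, -7.1]], [0.7, [0, 0, 0], [0, 0, -7.1]], [0.7, [0, 0, 0], [0, 0, -7.1]], [0.7, [0, 0, 0], [0, 0, -7.1]], [0.7, [0, 0, 0], [0, 0, -7.1]], [0.7, [0, 0, 0], [0, 0, -7.1]]]'

```text
time_s: 10.08
tool_pos: [0.5405, -0.152, 0.174]
tool_rot: [178.9, 1.4, 150.9]
force: [0.1, -0.2, 0.5]
grip_width: 0.0611
```

Request:
servo_tool --plan '[[0.7, [2.7, 2.45, -0.1], [0, 0, 0]], [0.7, [2.7, 2.45, -0.1], [0, 0, 0]], [0.7, [2.7, 2.45, -0.1], [0, 0, 0]], [0.7, [2.7, 2.45, -0.1], [0, 0, 0]], [0.7, [2.7, 2.45, -0.1], [0, 0, 0]], [0.7, [2.7, 2.45, -0.1], [0, 0, 0]], [0.7, [2.7, 2.45, -0.1], [0, 0, 0]], [0.7, [2.7, 2.45, -0.1], [0, 0, 0]], [0.7, [2.0, 1.8, 0], [0, 0, 0]], [0.7, [0, 0, 0], [0, 0, 0]], [0.7, [0, 0, 0], [0, 0, 0]]]'

```text
time_s: 11.0
tool_pos: [0.4445, 0.167, 0.179]
tool_rot: [178.1, 1.5, 151.5]
force: [-0.3, -0.9, 0.9]
grip_width: 0.0607
```

Request:
servo_tool --plan '[[0.7, [1.6, 0.8, 0], [-1.2, -0.2, 0]], [0.7, [1.6, 0.7, 0], [-1.0, 0, 0]], [0.7, [0, 0, 0], [0, 0, 0]], [0.7, [0, 0, 0], [0, 0, 0]]]'

```text
time_s: 11.33
tool_pos: [0.4268, 0.1961, 0.179]
tool_rot: [175.7, 1.7, 151.5]
force: [0.5, -0.4, -0.3]
grip_width: 0.0609
```

Request:
servo_tool --plan '[[0.7, [0.3, -0.2, 0], [2.2, 0.9, 0]], [0.7, [0, 0, 0], [2.0, 0.8, 0]], [0.7, [0, 0, 0], [0, 0, 0]], [0.7, [0, 0, 0], [0, 0, 0]]]'

```text
time_s: 11.67
tool_pos: [0.4275, 0.1908, 0.1787]
tool_rot: [-180.0, 0.0, 151.2]
force: [0.3, 0.7, -0.0]
grip_width: 0.061
```

Request:
servo_tool --plan '[[0.7, [0.6, 0.2, 0], [0, 0, 0]], [0.7, [0, 0, 2.5], [0, 0, 0]], [0.7, [0, 0, 2.5], [0, 0, 0]], [0.7, [0, 0, 2.5], [0, 0, 0]], [0.7, [0, 0, 1.0], [0, 0, 0]], [0.7, [0, 0, 0], [0, 0, 0]], [0.7, [0, 0, 0], [0, 0, 0]]]'

```text
time_s: 12.25
tool_pos: [0.4257, 0.1932, 0.0921]
tool_rot: [179.7, 0.3, 150.8]
force: [0.8, 0.1, -0.5]
grip_width: 0.0611
```

Request:
servo_tool --plan '[[0, [0.2, 0.1, 0], [0, 0, 0]], [0, [0, 0, 0], [0, 0, 0]], [0, [0, 0, 0], [0, 0, 0]], [0, [0, 0, 0], [0, 0, 0]], [0, [0, 0, 0], [0, 0, 0]], [0, [0, 0, 0], [0, 0, 0]], [0, [0, 0, 0], [0, 0, 0]], [0, [0, 0, 0], [0, 0, 0]], [0, [0, 0, 0], [0, 0, 0]]]' --force 20

```text
time_s: 13.0
tool_pos: [0.4284, 0.1966, 0.098]
tool_rot: [179.4, 0.7, 150.7]
force: [0.1, 0.6, -0.4]
grip_width: 0.0085
```

Request:
servo_tool --plan '[[0, [0, 0, 0], [0, 0, 0]], [0, [0, 0, 0], [0, 0, 0]]]'

```text
time_s: 13.17
tool_pos: [0.4283, 0.1965, 0.0979]
tool_rot: [179.4, 0.7, 150.7]
force: [0.4, -0.1, -0.2]
grip_width: 0.0017
```

Run:
```python
from h import *
o=env.get_obs(); print(o['tool_pos'],o['grip_width'],o['force'])
w=env.read_camera('wrist')['image'];t=snap('top','top4')['image'];s=snap('side','side4')['image']
a=cv2.resize(t[190:285,170:265],(400,400),interpolation=cv2.INTER_CUBIC); b=cv2.resize(s[200:300,270:370],(400,400),interpolation=cv2.INTER_CUBIC)
cv2.imwrite('pics/g4.png',np.hstack([a,b])); cv2.imwrite('pics/w4.png',w)
```

```text
[0.42833594 0.19652159 0.09792986] 0.0016795525961263182 [ 0.35974085 -0.06417379 -0.23453128]
```

View pics/g4.png

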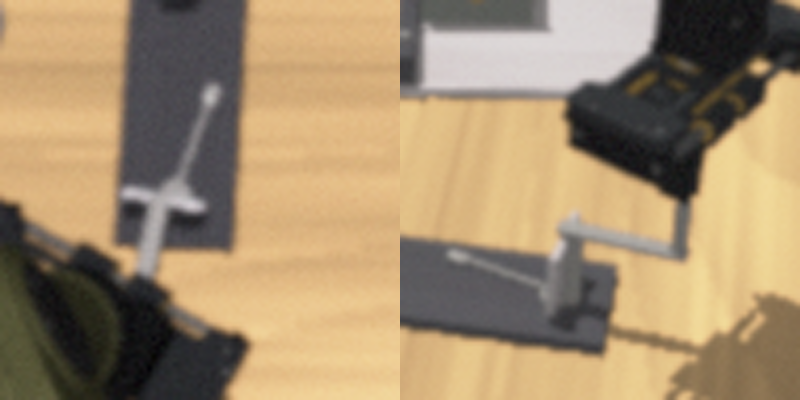

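Run:
```python
from h import *
p=env.get_obs()['tool_pos']; s=np.load('pics/side4.npz'); t=np.load('pics/top4.npz')
for dz in (0,.01,.02,.03,.04): print(dz,(proj(s,[[p[0],p[1],p[2]+dz]])[0]-[270,200])*4+[400,0],(proj(t,[[p[0],p[1],p[2]+dz]])[0]-[170,190])*400/95)
for z in (.078,.11,.125): print('post',(proj(s,[[.423,.1957,z]])[0]-[270,200])*4+[400,0])
s1=np.load('pics/side1.npz')
```

```text
0 [675.71599165 222.2759649 ] [128.54923501 306.14537377]
0.01 [676.88984186 210.72475282] [125.87188562 306.91779579]
0.02 [678.07373238 199.0747396 ] [123.1503243  307.70297306]
0.03 [679.26779257 187.32465217] [120.3834468  308.50122416]
0.04 [680.47215405 175.47319552] [117.5701118  309.31287837]
post [681.21120634 245.03919868]
post [685.04569299 208.35411043]
post [686.87934581 190.81128866]
```

The tip appears about 25 mm higher in the side view than the reported TCP. That would explain both the skipped cavity wall and the missed post. I'll reopen, go about 30 mm lower while watching the force, and close again.

Request:
servo_tool --plan '[[0.6, [0, 0, -0.3], [0, 0, 0]], [0.6, [0, 0, 0], [0, 0, 0]], [0.6, [0, 0, 0], [0, 0, 0]], [0.6, [0, 0, 0], [0, 0, 0]], [0.6, [0, 0, 0], [0, 0, 0]], [0.6, [0, 0, 0], [0, 0, 0]], [0.6, [0.3, 0.1, 0], [0, 0, 0]], [0.6, [0, 0, 1.2], [0, 0, 0]], [0.6, [0, 0, 1.2], [0, 0, 0]], [0.6, [0, 0, 0], [0, 0, 0]]]'

```text
time_s: 14.15
tool_pos: [0.4268, 0.1993, 0.0757]
tool_rot: [179.3, 0.8, 150.7]
force: [-0.2, -0.2, -0.6]
grip_width: 0.051
```

Request:
servo_tool --plan '[[0.6, [0.2, -0.1, 0.6], [0, 0, 0]], [0.6, [0, 0, 0.4], [0, 0, 0]], [0.6, [0, 0, 0], [0, 0, 0]]]'

```text
time_s: 14.4
tool_pos: [0.4236, 0.1995, 0.0637]
tool_rot: [179.4, 0.7, 150.8]
force: [0.1, -0.2, -0.1]
grip_width: 0.0522
```

Request:
servo_tool --plan '[[0, [0, 0, 0], [0, 0, 0]], [0, [0, 0, 0], [0, 0, 0]], [0, [0, 0, 0], [0, 0, 0]], [0, [0, 0, 0], [0, 0, 0]], [0, [0, 0, 0], [0, 0, 0]], [0, [0, 0, 0], [0, 0, 0]], [0, [0, 0, 0], [0, 0, 0]], [0, [0, 0, 0], [0, 0, 0]], [0, [0, 0, 0], [0, 0, 0]], [0, [0, 0, 0], [0, 0, 0]]]'

```text
time_s: 15.23
tool_pos: [0.4235, 0.1985, 0.0645]
tool_rot: [179.5, 0.7, 150.7]
force: [-0.3, 0.1, 0.5]
grip_width: 0.0112
```

Request:
servo_tool --plan '[[0, [0, 0, 0], [0, 0, 0]], [0, [0, 0, 0], [0, 0, 0]], [0, [0, 0, 0], [0, 0, 0]]]'

```text
time_s: 15.48
tool_pos: [0.4235, 0.1984, 0.0645]
tool_rot: [179.5, 0.7, 150.7]
force: [-0.5, -0.4, -0.2]
grip_width: 0.0115
```

The post is gripped (11.5 mm wide). Turning the mirror.

Request:
servo_tool --plan '[[0, [0, 0.5, 0], [0, 0, 0]], [0, [0, 0.5, 0], [0, 0, 0]], [0, [0, 0.5, 0], [0, 0, 0]], [0, [0, 0.6, 0], [0, 0, 0]], [0, [0, 0.6, 0], [0, 0, 0]], [0, [0.1, 0.6, 0], [0, 0, 0]], [0, [0, 0, 0], [0, 0, 0]]]'

```text
time_s: 16.07
tool_pos: [0.432, 0.2254, 0.0642]
tool_rot: [-179.5, 0.2, 150.4]
force: [-2.2, -2.0, 3.3]
grip_width: 0.0111
```

Request:
servo_tool --plan '[[0, [-0.1, 0.5, 0], [0, 0, 0]], [0, [-0.1, 0.5, 0], [0, 0, 0]], [0, [0, 0.2, 0], [0, 0, 0]], [0, [0, 0, 0], [0, 0, 0]]]'

```text
time_s: 16.4
tool_pos: [0.4376, 0.2344, 0.0642]
tool_rot: [-179.2, -0.0, 150.3]
force: [-2.0, -3.4, 3.7]
grip_width: 0.0115
```

Run:
```python
from h import *
p=env.get_obs()['tool_pos'];print(p)
piv=np.array([.5065,.1797])
for off in ([0,0],[.0005,.0027]):
    d=piv-(p[:2]-off); print('lever ang',np.degrees(np.arctan2(d[1],d[0])),np.linalg.norm(d))
im=[snap('top',f'top5_{i}')['image'].astype(float) for i in range(4)]; m=np.mean(im,0).astype(np.uint8)
s=[snap('side',f'side5_{i}')['image'].astype(float) for i in range(3)]; s=np.mean(s,0).astype(np.uint8)
cv2.imwrite('pics/top5m.png',m)
a=cv2.resize(m[195:265,190:250],None,fx=8,fy=8,interpolation=cv2.INTER_CUBIC)
b=cv2.resize(s[225:295,235:335],None,fx=3.1,fy=3.1,interpolation=cv2.INTER_CUBIC); c=cv2.resize(s[165:235,255:355],None,fx=3.1,fy=3.1,interpolation=cv2.INTER_CUBIC)
bc=np.vstack([b,c]); bc=np.vstack([bc,np.zeros((a.shape[0]-bc.shape[0],bc.shape[1],3),np.uint8)]); cv2.imwrite('pics/f5.png',np.hstack([a,bc])); print(a.shape,bc.shape)
```

```text
[0.43764187 0.23440118 0.06417207]
lever ang -38.46377402696363 0.08794124032474802
lever ang -36.8606894896867 0.08668721640858705
(560, 480, 3) (560, 310, 3)
```

View pics/f5.png

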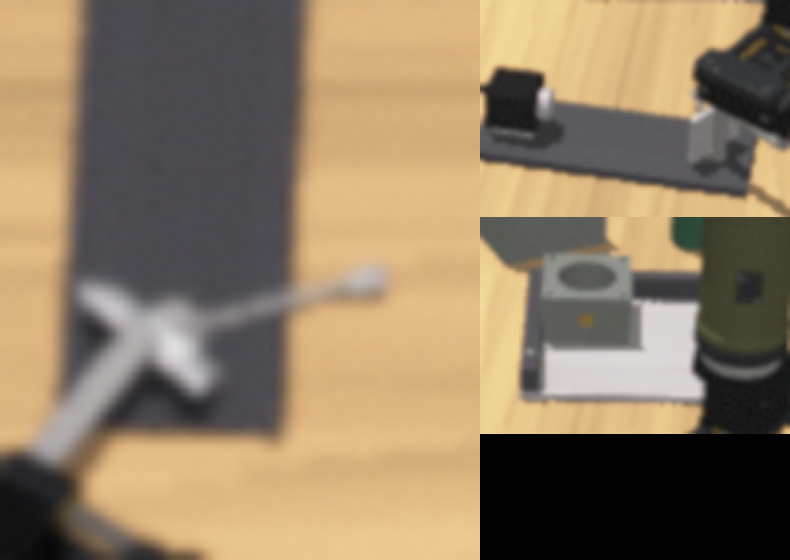

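Run:
```python
from h import *
c=np.load('pics/top5_0.npz'); g=cv2.cvtColor(cv2.imread('pics/top5m.png'),cv2.COLOR_BGR2GRAY).astype(float)
pts=[]
for u in range(216,225):
    vc=195+(328-(u-190)*8*49/160+205*49/160)/8; vs=np.arange(int(vc)-4,int(vc)+5); w=np.clip(g[vs,u]-np.median(g[vs,u])-8,0,None)
    pts.append((u,(w*vs).sum()/w.sum()))
pts=np.array(pts); print(pts.round(1).tolist())
tip=(190+365/8-.44,195+279/8-.44)
k=np.polyfit(pts[:,0],pts[:,1],1)
W=lambda u,v:ray(c,u,v,.015)[:2]
piv=np.array([.5065,.1797]); m=np.array([.6137,-.1696])
def rep(nm,a,o): 
    d=np.array([np.cos(a),np.sin(a)]); r=m-o; print(nm,np.degrees(a),'marker y',d[0]*r[1]-d[1]*r[0],'x',d@r)
d=W(224,np.polyval(k,224))-W(216,np.polyval(k,216)); a=np.arctan2(d[1],d[0]); rep('needle',a,piv); rep('needle,own line',a,W(220,np.polyval(k,220)))
d=W(*tip)-piv; rep('piv-tip',np.arctan2(d[1],d[0]),piv); print(np.linalg.norm(d))
d=W(*tip)-W(190+205/8-.44,195+328/8-.44); rep('tip-root',np.arctan2(d[1],d[0]),piv)
# rest check with piv
c0=np.load('pics/top0.npz'); t0=ray(c0,180+242/6-.4,190+130/6-.4,.015)[:2]; d=t0-piv; print('rest pointer',np.degrees(np.arctan2(d[1],d[0])),'expected',-2.28-17.19,np.linalg.norm(d))
```

```text
[[216.0, 234.5], [217.0, 234.2], [218.0, 234.0], [219.0, 233.8], [220.0, 233.5], [221.0, 233.1], [222.0, 232.8], [223.0, 232.6], [224.0, 232.3]]
needle -74.02124110041647 marker y 0.006902557888770103 x 0.3653145010735163
needle,own line -74.02124110041647 marker y 0.005607176836567904 x 0.3366251886461481
piv-tip -73.65510312353663 marker y 0.004567958757742421 x 0.36535115129528134
0.07806214146416944
tip-root -72.61893848365253 marker y -0.0020396153089118213 x 0.3653740138124107
rest pointer -18.007902298838736 expected -19.470000000000002 0.08316395151764497
```

Request:
servo_tool --plan '[[0, [0, -0.06, 0], [0, 0, 0]], [0, [0, 0, 0], [0, 0, 0]], [0, [0, 0, 0], [0, 0, 0]], [0, [0, 0, 0], [0, 0, 0]], [0, [0, 0, 0], [0, 0, 0]], [0, [0, 0, 0], [0, 0, 0]], [0, [0, 0, 0], [0, 0, 0]], [0, [0, 0, 0], [0, 0, 0]]]'

```text
time_s: 17.42
tool_pos: [0.4371, 0.2336, 0.0642]
tool_rot: [-179.2, 0.0, 150.3]
force: [-3.0, -3.1, 3.1]
grip_width: 0.0116
```

```bash
cat > chk.py <<'E'
from h import *
im=[snap('top',f'top6_{i}')['image'].astype(float) for i in range(5)]; m=np.mean(im,0).astype(np.uint8); c=np.load('pics/top6_0.npz')
o=env.get_obs(); print(o['time_s'],o['tool_pos'],o['force'],o['grip_width'])
g=cv2.cvtColor(m,cv2.COLOR_BGR2GRAY).astype(float); pts=[]
for u in range(216,225):
    vc=234.5-(u-216)*.28; vs=np.arange(int(vc)-4,int(vc)+5); w=np.clip(g[vs,u]-np.median(g[vs,u])-8,0,None); pts.append((u,(w*vs).sum()/w.sum()))
pts=np.array(pts); k=np.polyfit(pts[:,0],pts[:,1],1); W=lambda u:ray(c,u,np.polyval(k,u),.015)[:2]
M=np.array([.6137,-.1696]); piv=np.array([.5065,.1797]); d=W(224)-W(216); d/=np.linalg.norm(d)
for r in (M-W(220),M-piv): print(np.degrees(np.arctan2(d[1],d[0])),d[0]*r[1]-d[1]*r[0])
e=W(224)-piv; e/=np.linalg.norm(e); r=M-piv; print('piv-needle',np.degrees(np.arctan2(e[1],e[0])),e[0]*r[1]-e[1]*r[0])
E
python3 chk.py
```

```text
17.6667 [0.4370546  0.23360356 0.06417762] [-2.28325689 -2.65197907  3.24765073] 0.011098417094479254
-73.0012625299318 -0.0010795402463709552
-73.0012625299318 0.00039848462788247274
piv-needle -70.98703160703644 -0.012444017853464995
```

The view line is within a few mm of the stud on the needle measurement, and the arm is stable. Handing in.

```bash
python3 -c "
from h import *
print(env.sign_off()); o=env.get_obs(); print(o['time_s'],o['tool_pos'],o['grip_width'])"
```

```text
the job is handed in; nothing more can be done
None
the job is handed in; nothing more can be done
```

I pushed the core box into the fence corner, first against the +x bar and then the -y bar. I then gripped the mirror's lever post, turned the mirror until the camera's view fell on the stud, and handed in at about 17.7 s with the post still held. The sign-off gives no verdict.

**Last checks:**
- **Box:** the wrist picture put it at about (52, -38) mm in the nest frame, against (50, -40) at home, and 0.6° from square. That agrees with home to about 2 mm, the accuracy of the measurement. Each push stalled at about 20 N, as expected against a bar.
- **Mirror:** along the pointer needle in the top view, the view passes within about 1 mm of the stud. A cruder estimate, from the fitted pivot to the needle, gave -12 mm. Both are inside the 20 mm limit.
- **Hold:** the grip was on the post (about 11 mm wide, post 12 mm) with about 3–5 N at the wrist, and the arm was not moving.

**What went wrong or disagreed:**
- **First push failed:** the attempt from inside the cavity slipped past the wall and turned the box by a few degrees. I redid it from outside the box.
- **First grip missed:** the fingers closed on nothing at the post. In the side view the finger tips looked about 25 mm higher than the reported tool position. I went about 30 mm lower and the second grip held. I did not find the cause.
- **Pointer at rest:** it read about 1.5° off the expected angle. If that is a measuring error, the view could be about 10 mm off the stud, still inside the limit.

I did not go near the spray can, screwdriver or flange, but I did not measure their positions again at the end.

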